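# Close the battery cover and hold the desk's key switch turned

## Robot

A 6-joint arm with a two-finger parallel gripper is mounted at the origin on the work surface. World frame = base frame: x ahead of the robot, y to its left, z up, the work surface at z = 0. Lengths are in mm, angles in degrees, forces in N, time in s.
With the tool pointing down it reaches from about 300 to 850 mm from the base axis. Payload 4.2 kg.
Tool frame: the origin (TCP) lies midway between the tips of the shut fingers; the grasp point (between the pads) lies 19 mm behind it; z points along the fingers, y is the line along which they close (so a half turn about z gives the same grasp; the last joint's range is limited). The gripper opens to 91 mm and grips with 3 to 60 N. Pads are 32 mm wide; open, the fingers measure 118 mm over their backs; the gripper's body (76 mm by 178 mm) begins 60 mm behind the grasp point.
Start: joints at [-76.948, 18.312, 89.639, -0, 72.044, -1.146], TCP at [141.034, -557.452, 213.976] pointing down, gripper open.
Joint ranges: [-177.97, 177.97], [-48.28, 115.42], [12.27, 149.76], [-77.06, 257.06], [2.81, 150.46], [-146.56, 146.56]. Speed limits (degrees/s): [147.25, 147.25, 180, 180, 180, 180].

## Interface

Orientations are given as [roll, pitch, yaw] about the fixed x, y, z axes, in that order (R = Rz(yaw) Ry(pitch) Rx(roll)).
In Python, from workcell import env gives the robot as it stands.
- The arm moves only by the shell command python3 -m jog 'ROWS' [FORCE]. ROWS is a JSON object of lists of equal length, an entry for each row: "jaw": the finger opening in mm, from 0 to 91.2; "slide": the shift along the tool's x, y, z in units of 30 mm (1.0 is 30 mm), a list of three; "spin": the turn about the tool's z in units of 8 degrees (1.0 is 8 degrees). In form: {"jaw": [jaw, ...], "slide": [[dx, dy, dz], ...], "spin": [spin, ...]}. A call has 1 to 10 rows; each row shifts and turns the commanded pose from where the row before left it, along the tool's axes as they then stand; what a row does not reach is not made up. A row lasts 1/10 s, in which the tool goes at most 50 mm and 8.59 degrees, less where a joint would pass 70% of its speed; a pose out of reach is approached as far as the arm can. A call is refused whole if a number of a shift passes 1 or a number of a turn 1, either way. A call with a gripper value outside its range is refused whole. The fingers move at their own pace and stop on an object; FORCE is the grip in N (left out, the last holds). Time passes only in rows, so rows that do not move let the fingers close. It gives the time, the measured TCP pose, the force, the opening and the grip force at its end, in the units of the state.
- env.state(): the state, without advancing time (a new reading comes with each control period).
- env.grab_frame(name): name is "scene" or "top" or "wrist"; returns the picture (384x512x3 uint8, red, green, blue); there is no depth.
- env.camera_model(name): a dict with "fx", "fy", "cx", "cy" (pixels), "camera_from_world" (4x4, takes a point from world to camera coordinates). Camera axes: x right, y up, looking along -z (the intrinsics and any distortion apply to the point x, -y, -z); pixel columns grow to the right and rows downward; lengths in mm; the calibration is good to about 2 mm. A picture is of the moment at which its call begins: read the wrist's pose just before it. camera_model takes no time and is no camera call; for the wrist camera it gives the pose at the moment of the call.
- env.job_done(): hands the job in; it is judged then, once.
The state is a dict: "time_s": time; "qpos": joint angles; "qvel": joint speeds; "effort": joint torques, N m; "ee_pos": TCP position; "ee_rot": TCP orientation; "force": force on the tool from outside, world axes, zero at the start; "torque": the same for the moment, N m; "gripper_width": finger opening in mm; "gripper_force": force on a finger pad.
Only numpy, scipy, OpenCV 4.12 (cv2) and the standard library are available. Lean on these libraries where they do the work, as an engineer would, in place of code of your own. Each camera call takes 0.05 s, during which the arm holds its last target. There are 200 camera calls.

## Task

The sound desk's backup batteries have been changed: press the raised end of the battery cover down until it clicks in and the cover lies level with the top of its box. Then take the key out of the desk tidy, work it down past the sticky pins of the key switch until its bow rests on the bezel, and turn it a quarter turn clockwise to the stop. The desk re-arms only while the sprung switch is held, so finish still gripping the key and holding it turned, and leave the mic clip, collar and spacer where they lie.

Things in the scene. Friction and masses are not known exactly. Their poses are not given: they have to be found in the camera images.
- unit: Backup-power box fixed on the desk: grey steel case 140 (x) x 250 (y) x 58 mm high, flat top. Origin at the centre of its underside, z up. On its top: the battery well (centre at x 0, y +35 mm of its frame) and the key switch (axis at x 0, y -80 mm). Its heading is within 0.25 rad of the world axes.
- cover: Loose aluminium battery cover, plate 64 (x) x 100 (y) x 4 mm, 90 g, in the well. Origin: centre of its TOP face; axes as the box's when level. Its +y end is hooked in and down; its -y end (towards the key switch) stands 9 mm proud on two spring balls. 5 to 15 N on that end snaps it past them and they keep it down: its top is then flush with the box's, 58 mm above the desk.
- cover_snap_end (a point): Where to press: on the cover's top face, on its centre line among four low thumb ridges, 40 mm from its origin towards the raised -y end. About 66 mm above the desk at the start, 58 mm when the cover is down.
- lock_mouth (a point): Axis of the key switch at the top of its round steel bezel (34 mm across, 16 mm opening), 61 mm above the desk, 3 mm above the box's top; axes as the box's. 2 mm down in it is the brass plug's vertical keyway, 11.2 x 3.9 mm, its mouth bevelled 2 mm all round, its long side along the box's x axis while unturned.
- plug (a joint): Turn of the switch's plug, rad: 0 at rest, grows clockwise seen from above, stop at 1.571. Its spring drives it back with 0.02 N m at rest to 0.06 N m at the stop. It turns only with the key within 2 mm of home; the key cannot be drawn while turned. The blade has play in the keyway: the key turns 0.15 to 0.25 rad farther than the plug.
- key: Key, 30 g, standing upright in the tidy. Rounded black plastic bow 26 (x) x 10 (y) x 30 mm high on a steel shoulder; origin: centre of the bow's underside, z up. Below it a neck 10 mm long, 3.2 mm thick, then a steel blade 10 (x) x 3 mm (y) cut on both edges, the same both ways round, its tip 28 mm below the origin. Home in the switch its origin is at lock_mouth. Tracked until gripped.
- key_bow (a point): Middle of the key's bow, 20 mm above the key's origin: pinch it here across the 10 mm thickness (key's y). Going in, two sticky pins stand into the keyway from its short ends and catch the blade about 10 mm and, harder, 6 to 3 mm before home. A straight push past them takes up to some 20 N; about 12 N does while rocking the key 2 to 3 mm to and fro along the keyway.
- tidy: Grey plastic desk tidy, fixed: block 100 (x) x 44 (y) x 36 mm high, origin at the centre of its underside. The key stands in a slot 28 mm from the centre towards -x, bow resting on the block's top, bow width along x; it lifts straight out, 30 mm to be clear. Three battery caps stand 6 mm proud on the other half. Left or right of the box, heading within 0.4 rad.
- mic_clip: Chrome mic clip body, 79 x 30 x 21 mm, loose on the desk on the box's other side; origin at its underside. Leave it alone.
- gooseneck_collar: Steel gooseneck collar, 40 mm across, 26 mm high, loose on the desk; origin at the centre of its underside. Leave it alone.
- spacer: Beige ceramic spacer ring, 26 mm across, 22 mm high, loose on the desk; origin at the centre of its underside. Leave it alone.
There are look-alikes about, which are no part of the job. Of the things that look like the cover, the largest one is meant.

How it is judged (in metres and radians):
On the way, in this order (a step that is already met when the one before it is completed fails the run):
1. the battery cover is clicked in, level with the top of the box (z of cover_snap_end in the frame of unit below 0.06 m and angle between the z axis of cover and the z axis of unit, either way round below 0.03 rad), for 0.2 s.
2. the key is home in the switch, its bow on the bezel (distance between key and lock_mouth below 0.0035 m and angle between the z axis of key and the z axis of unit, either way round below 0.12 rad), for 0.2 s.
At the end, for the whole second after the job is handed in: The fingers grip the key home in the switch (origin within 4.5 mm of lock_mouth, upright) and hold the plug turned at least 1.3 rad against its spring; the cover lies level (at most 2 mm proud, within 0.03 rad); mic clip, collar and spacer are within 20 mm of where they lay (all of step 1 and value of joint plug above 1.3 rad and distance between key and lock_mouth below 0.0045 m and angle between the z axis of key and the z axis of unit, either way round below 0.12 rad and contact force between the fingers and key above 2 N and distance of each of mic_clip, gooseneck_collar, spacer from where it was at the start of the episode below 0.02 m); the arm keeps its last pose, push and grip.
It fails at once if mic clip, collar or spacer pushed more than 20 mm (distance of any of mic_clip, gooseneck_collar, spacer from where it was at the start of the episode above 0.02 m).
It also fails if it takes over 61 s, if anything falls off the work surface, if the arm or the gripper's body presses on something with over 40 N, if the wrist force passes 120 N, or if a joint passes its speed limit or range.

## Working session

There is one attempt and no reset: what is moved stays moved. The work goes in short steps, Python scripts to look and compute and a shell command to move; the robot and the scene stay as the last step left them, time stands still between calls to the robot, and variables do not carry over. Pictures are saved under pics/ and viewed, at most 10 in all, crops included, and the job is handed in when it is done.

```bash
mkdir -p pics
cat > h.py <<'E'
import numpy as np, cv2
from workcell import env
def model(n):
    m=env.camera_model(n); return m
def ray(m,px):
    T=np.array(m["camera_from_world"]);R=T[:3,:3];t=T[:3,3]
    d=np.array([(px[0]-m["cx"])/m["fx"],-(px[1]-m["cy"])/m["fy"],-1.0])
    return -R.T@t, R.T@d
def onz(m,px,z):
    o,d=ray(m,px); return o+d*(z-o[2])/d[2]
def proj(m,p):
    T=np.array(m["camera_from_world"]);c=T[:3,:3]@np.array(p,float)+T[:3,3]
    return np.array([m["cx"]+m["fx"]*c[0]/-c[2],m["cy"]+m["fy"]*-c[1]/-c[2]])
def tri(a):
    A=np.zeros((3,3));b=np.zeros(3)
    for m,px in a:
        o,d=ray(m,px);d=d/np.linalg.norm(d);P=np.eye(3)-d[:,None]*d
        A+=P;b+=P@o
    return np.linalg.solve(A,b)
def save(n,im): cv2.imwrite(n,im[:,:,::-1])
E
python3 - <<'E'
from h import *
s=env.state();print(s)
ims=[]
for n in ["scene","top","wrist"]:
    m=model(n);print(n,{k:v for k,v in m.items() if k!="camera_from_world"});
    o,d=ray(m,(256,192));print(o.round(),d.round(2))
    im=env.grab_frame(n);np.save(f"pics/{n}0.npy",im);ims.append(im)
save("pics/top0.png",cv2.resize(ims[1],(800,600)))
save("pics/scene0.png",cv2.resize(ims[0],(800,600)))
E
```

```text
{'time_s': 0.0, 'qpos': array([-7.69472280e+01,  1.83494976e+01,  8.97072297e+01,  7.37907317e-04,
        7.20438292e+01, -1.14667480e+00]), 'qvel': array([-0.07940663, -0.04643935,  0.0292319 , -0.00072969,  0.04885296,
        0.08999809]), 'effort': array([ 2.32754908e-03, -4.12457907e+01, -2.31973797e+01,  7.27470894e-02,
        4.58024908e-02, -1.36932877e-04]), 'ee_pos': array([ 140.92714778, -556.93033902,  213.13619308]), 'ee_rot': array([-1.79899478e+02, -2.71375350e-03,  1.41992163e+01]), 'force': array([ 0.43994013, -0.01678493,  0.07782574]), 'torque': array([ 0.0449706 , -0.01566362, -0.04518601]), 'gripper_force': 0.0, 'gripper_width': 91.00761573151581}
scene {'fx': 450.5370502477766, 'fy': 450.5370502477766, 'cx': 258.4475589357567, 'cy': 201.76459833045075}
[ 948. -366.  907.] [-0.43  0.37 -0.82]
top {'fx': 360.6943731722326, 'fy': 360.6943731722326, 'cx': 251.4791804669396, 'cy': 189.6112403629031}
[443.   7. 768.] [ 0.14 -0.01 -0.99]
wrist {'fx': 335.37866710312665, 'fy': 335.37866710312665, 'cx': 258.01282005038263, 'cy': 186.9903986746083}
[ 207. -540.  385.] [-0.26 -0.06 -0.96]
```

View pics/top0.png

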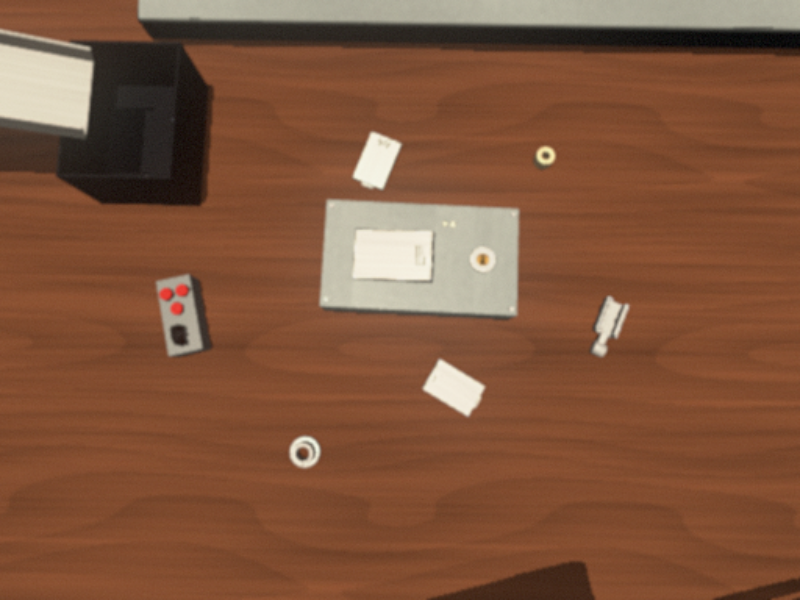

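View pics/scene0.png

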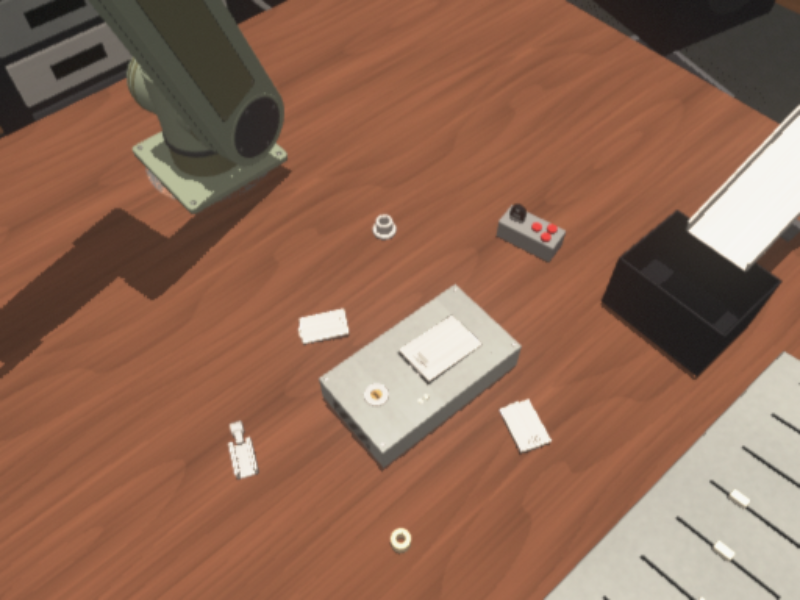

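Top view (800x600): box at (420,258), key switch (483,259), the cover in the box (393,255), tidy (182,315) with the black key bow at (179,335). Cover look-alikes lie on the desk at (377,160) and (454,388); I choose the one in the box's well, which should also be the largest. The collar is at (305,452), spacer (545,156), mic clip (610,325).

```bash
cat > m1.py <<'E'
from h import *
T=np.load("pics/top0.npy");S=np.load("pics/scene0.npy");mt=model("top");ms=model("scene")
k=0.64
def blob(im,box,f):
    x0,y0,x1,y1=[int(v*k) for v in box];c=im[y0:y1,x0:x1]
    hsv=cv2.cvtColor(c,cv2.COLOR_RGB2HSV).astype(int);m=f(hsv[...,0],hsv[...,1],hsv[...,2]).astype(np.uint8)
    n,l,st,ce=cv2.connectedComponentsWithStats(m)
    out=[]
    for i in np.argsort(-st[1:,4])+1:
        pts=np.argwhere(l==i)[:,::-1].astype(np.float32)+[x0,y0]
        out.append((st[i,4],ce[i]+[x0,y0],cv2.minAreaRect(pts.astype(np.float32))))
    return out
white=lambda h,s,v:(v>205)&(s<45)
grey=lambda h,s,v:(s<60)&(v>90)
red=lambda h,s,v:((h<8)|(h>172))&(s>170)&(v>130)
black=lambda h,s,v:v<50
gold=lambda h,s,v:(h>10)&(h<35)&(s>80)&(v>120)
for nm,im,m,bx in [("top",T,mt,dict(cov=(340,220,442,290),lock=(462,240,504,280),box=(310,190,530,325),tidy=(145,265,215,365),caps=(150,270,200,325),key=(165,318,195,352),la1=(345,120,410,195),la2=(415,350,495,420))),
  ("scene",S,ms,dict(cov=(390,305,490,390),lock=(358,378,392,410),key=(505,200,530,226),caps=(525,215,565,250),la1=(495,395,555,455),la2=(290,300,355,350)))]:
    for n,b in bx.items():
        f=dict(cov=white,lock=white,box=grey,tidy=grey,caps=red,key=black,la1=white,la2=white)[n]
        for a,c,r in blob(im,b,f)[:3 if n=="caps" else 1]:
            z=dict(cov=62,lock=61,box=58,tidy=36,caps=42,key=60,la1=4,la2=4)[n]
            P=cv2.boxPoints(r);W=[onz(m,p,z)[:2] for p in P]
            print(nm,n,a,c.round(1),'W',onz(m,c,z)[:2].round(1),'sides',np.linalg.norm(W[0]-W[1]).round(),np.linalg.norm(W[1]-W[2]).round(),'ang',np.degrees(np.arctan2(*(W[1]-W[0])[::-1])).round(1))
E
python3 m1.py
python3 - <<'E'
from h import *
T=np.load("pics/top0.npy");S=np.load("pics/scene0.npy")
a=cv2.resize(T[130:210,200:345],None,fx=5.4,fy=5.4,interpolation=cv2.INTER_CUBIC)[:300]
a=cv2.resize(T[125:205,200:340],(525,300),interpolation=cv2.INTER_CUBIC);b=cv2.resize(T[168:233,92:142],(231,300),interpolation=cv2.INTER_CUBIC)
c=cv2.resize(S[178:300,200:340],(344,300));d=cv2.resize(S[118:174,308:372],(343,300))
save("pics/crop.png",np.vstack([np.hstack([a,b]),np.hstack([c,d,np.zeros((300,69,3),np.uint8)])]))
E
```

```text
top cov 1568 [250.8 162.4] W [599.1   7.8] sides 63.0 103.0 ang 1.4
top lock 152 [308.5 165.5] W [ 594.7 -107.8] sides 32.0 31.0 ang -89.1
top box 8576 [268.4 165.1] W [594.9 -27.5] sides 143.0 256.0 ang -0.9
top tidy 762 [115.8 203.5] W [515.2 281.8] sides 46.0 102.0 ang -78.9
top caps 38 [106.2 187.8] W [546.3 301.2] sides 13.0 12.0 ang -42.1
top caps 37 [116.1 185.6] W [551.2 281.4] sides 12.0 10.0 ang -89.1
top caps 37 [113. 197.] W [527.7 286. ] sides 11.0 12.0 ang -42.3
top key 22 [115.1 217.3] W [485.7 272.2] sides 9.0 10.0 ang -30.6
top la1 635 [240.7 102.6] W [746.8  32.3] sides 76.0 46.0 ang -20.4
top la2 713 [290.1 247.7] W [430.8 -77. ] sides 45.0 72.0 ang -31.2
scene cov 2898 [281.2 221.8] W [600.3   6.8] sides 135.0 143.0 ang 139.2
scene lock 383 [238.7 250.7] W [ 592.3 -107.9] sides 43.0 47.0 ang 48.5
scene caps 40 [351.2 148.6] W [552.  292.2] sides 34.0 12.0 ang 102.6
scene caps 16 [343.1 144.9] W [530.6 285.9] sides 11.0 11.0 ang 80.1
scene la1 604 [335.6 271.7] W [747.5  34.6] sides 47.0 73.0 ang 77.5
scene la2 476 [206.4 208. ] W [430.3 -75. ] sides 74.0 45.0 ang 64.0
```

View pics/crop.png

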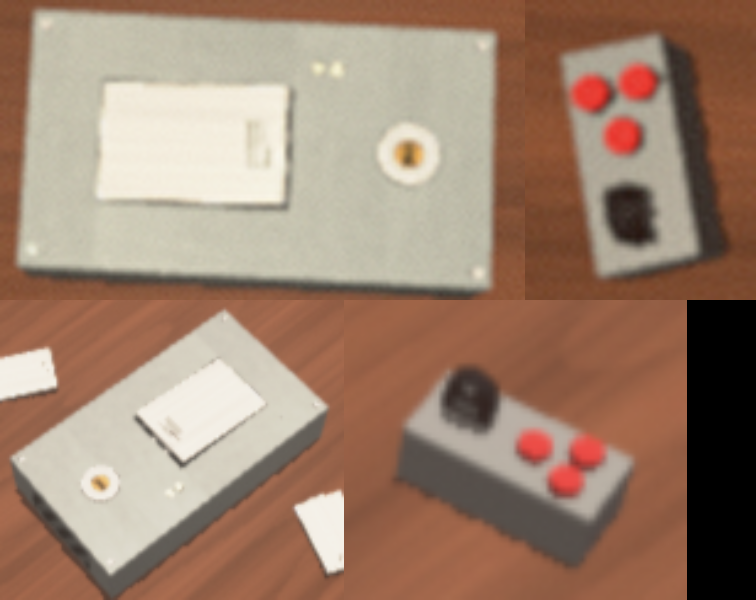

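The crop confirms it: the cover in the well is 63x103 mm, while the look-alikes on the desk are about 46x74 mm. The key bow stands on the tidy's near end. Reach and sizes check out, so I'll work out the first move to above the box.

```bash
cat > go.py <<'E'
import sys
from h import *
def go(x,y,z,yaw=None,quiet=False):
    s=env.state();p=s["ee_pos"];w=np.radians(s["ee_rot"][2]);d=np.array([x,y,z])-p
    t=[d[0]*np.cos(w)+d[1]*np.sin(w),d[0]*np.sin(w)-d[1]*np.cos(w),-d[2]]
    print("t",s["time_s"],"pos",p.round(1),"rot",s["ee_rot"].round(2),"F",np.round(s["force"],1),"slide",(np.array(t)/30).round(3), "" if yaw is None else "spin %.3f"%(-(((yaw-s["ee_rot"][2]+180)%360)-180)/8))
if __name__=="__main__": go(*map(float,sys.argv[1:]))
E
python3 go.py 600 -40 170 178
```

```text
t 0.15 pos [ 140.9 -557.1  213.3] rot [-179.92   -0.     14.2 ] F [-0.2 -1.1 -0.3] slide [ 19.062 -12.956   1.444] spin -20.475
```

```bash
python3 -m jog '{"jaw":[0,0,0,0,0,0,0,0,0,0],"slide":[[0.95,-0.65,0.07],[0.95,-0.65,0.07],[0.95,-0.65,0.07],[0.95,-0.65,0.07],[0.95,-0.65,0.07],[0.95,-0.65,0.07],[0.95,-0.65,0.07],[0.95,-0.65,0.07],[0.95,-0.65,0.07],[0.95,-0.65,0.07]],"spin":[0,0,0,0,0,0,0,0,0,0]}' 20
python3 -m jog '{"jaw":[0,0,0,0,0,0,0,0,0,0],"slide":[[0.95,-0.65,0.07],[0.95,-0.65,0.07],[0.95,-0.65,0.07],[0.95,-0.65,0.07],[0.95,-0.65,0.07],[0.95,-0.65,0.07],[0.95,-0.65,0.07],[0.95,-0.65,0.07],[0.95,-0.65,0.07],[0,0,0]],"spin":[0,0,0,0,0,0,0,0,0,0]}'
python3 go.py 600 -40 170 178
python3 - <<'E'
from h import *
m=model("wrist");im=env.grab_frame("wrist");np.savez("pics/w1.npz",im=im,T=m["camera_from_world"]);save("pics/w1.png",cv2.resize(im,(800,600)))
E
```

```text
time_s: 1.15
ee_pos: [370.1, -297.2, 192.7]
ee_rot: [-180.0, 0.0, 14.2]
force: [0.2, -0.2, -0.4]
gripper_width: 14.0
gripper_force: 0.0
time_s: 2.15
ee_pos: [577.2, -62.5, 173.1]
ee_rot: [-179.9, -0.0, 14.4]
force: [-0.3, -0.9, -0.1]
gripper_width: 0.6
gripper_force: 0.0
t 2.15 pos [577.2 -62.5 173.1] rot [-1.7994e+02 -4.0000e-02  1.4400e+01] F [-0.3 -0.9 -0.1] slide [ 0.922 -0.539  0.104] spin -20.449
```

View pics/w1.png

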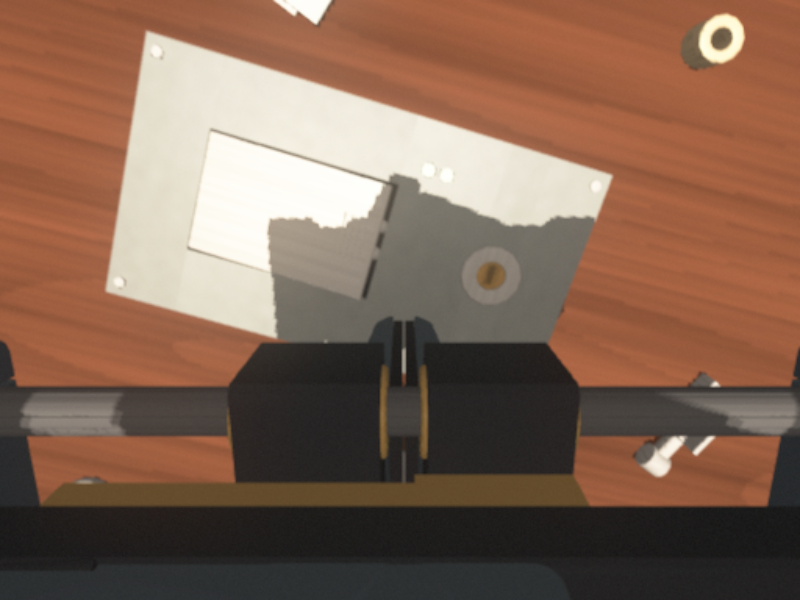

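Wrist view (800x600): the switch is at (491,275), cover (290,210), box screws at (157,51), (597,186) and (119,282), and the closed fingertips at (403,320). Next I flip the tool half a turn. That keeps the later key turn inside the range of joint 6, and gives a second view that cancels the camera's offset.

```bash
python3 -m jog '{"jaw":[0,0,0,0,0,0,0,0,0,0],"slide":[[1,0.3,0],[0.2,0,0],[0,0,0],[0,0,0],[0,0,0],[0,0,0],[0,0,0],[0,0,0],[0,0,0],[0,0,0]],"spin":[-1,-1,-1,-1,-1,-1,-1,-1,-1,-1]}' | head -3
python3 -m jog '{"jaw":[0,0,0,0,0,0,0,0,0,0],"slide":[[0,0,0],[0,0,0],[0,0,0],[0,0,0],[0,0,0],[0,0,0],[0,0,0],[0,0,0],[0,0,0],[0,0,0]],"spin":[-1,-1,-1,-1,-1,-1,-1,-1,-1,-1]}' |head -3
python3 -m jog '{"jaw":[0,0],"slide":[[0,0,0],[0,0,0]],"spin":[-0.45,0]}' |head -3
python3 - <<'E'
from h import *
m=model("wrist");im=env.grab_frame("wrist");np.savez("pics/w2.npz",im=im,T=m["camera_from_world"]);save("pics/w2.png",cv2.resize(im,(800,600)))
E
```

```text
time_s: 3.2
ee_pos: [610.9, -65.7, 174.0]
ee_rot: [-179.9, 0.0, 94.5]
time_s: 4.2
ee_pos: [611.0, -65.7, 174.0]
ee_rot: [-180.0, -0.1, 174.5]
time_s: 4.4
ee_pos: [611.1, -65.6, 174.0]
ee_rot: [-180.0, -0.0, 177.7]
```

View pics/w2.png

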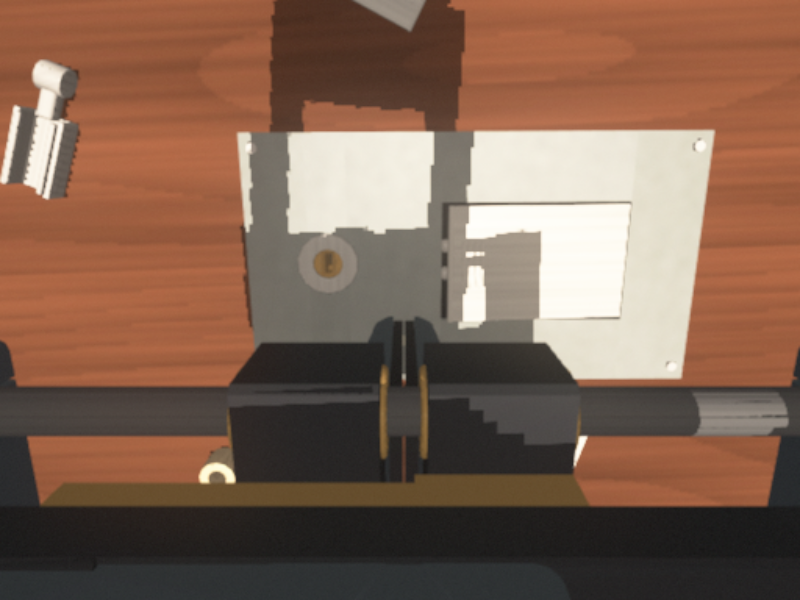

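Flipped view: the switch is at (328,264), cover (540,262), screws at (251,147), (700,146) and (671,366). The box edges run parallel to the image.

```bash
cat > m2.py <<'E'
from h import *
m0=env.camera_model("wrist")
def ld(n):
    d=np.load(f"pics/{n}.npz");m=dict(m0);m["camera_from_world"]=d["T"];return d["im"],m
def bright(im,c,r=9):
    x,y=(np.array(c)*.64).astype(int);c=im[y-r:y+r+1,x-r:x+r+1].astype(int).sum(2)
    w=np.clip(c-np.percentile(c,75)-15,0,None).astype(float)
    g=np.mgrid[-r:r+1,-r:r+1];w*=(g[0]**2+g[1]**2<36)
    return np.array([x+(w*g[1]).sum()/w.sum(),y+(w*g[0]).sum()/w.sum()])
def brass(im,c,r=14):
    x,y=(np.array(c)*.64).astype(int);q=im[y-r:y+r+1,x-r:x+r+1]
    h=cv2.cvtColor(q,cv2.COLOR_RGB2HSV);k=((h[...,1]>80)).astype(np.uint8)
    co=max(cv2.findContours(k,cv2.RETR_EXTERNAL,cv2.CHAIN_APPROX_NONE)[0],key=cv2.contourArea)
    e=cv2.fitEllipse(co);return np.array(e[0])+[x-r,y-r],e[1]
def bezel(im,c):
    x,y=(np.array(c)*.64).astype(int);r=26
    q=cv2.cvtColor(im[y-r:y+r+1,x-r:x+r+1],cv2.COLOR_RGB2GRAY);q=cv2.resize(q,None,fx=4,fy=4,interpolation=cv2.INTER_CUBIC)
    C=cv2.HoughCircles(q,cv2.HOUGH_GRADIENT,1.2,200,param1=60,param2=15,minRadius=60,maxRadius=90)
    return None if C is None else (C[0,0,:2]/4+[x-r,y-r],C[0,0,2]/4)
if __name__=="__main__":
    a,ma=ld("w1");b,mb=ld("w2")
    B1,B2=brass(a,(491,275)),brass(b,(328,264));print("brass",B1,B2)
    print("bezel",bezel(a,(491,275)),bezel(b,(328,264)))
    L=tri([(ma,B1[0]),(mb,B2[0])]);print("lock",L.round(1),onz(ma,B1[0],59)[:2].round(1),onz(mb,B2[0],59)[:2].round(1))
    z=[bezel(a,(491,275)),bezel(b,(328,264))]
    if z[0] and z[1]: print("bezel",tri([(ma,z[0][0]),(mb,z[1][0])]).round(1),onz(ma,z[0][0],61)[:2].round(1),onz(mb,z[1][0],61)[:2].round(1))
    S={}
    for n,p,q in [("-+",(119,282),(700,146)),("++",(157,51),(671,366))]:
        S[n]=tri([(ma,bright(a,p)),(mb,bright(b,q))]);print(n,S[n].round(1))
    for n,m,im,p in [("+-",ma,a,(597,186)),("--",mb,b,(251,147)),("-+b",mb,b,(700,146)),("++b",mb,b,(671,366)),("++a",ma,a,(157,51)),("-+a",ma,a,(119,282))]:
        S[n]=onz(m,bright(im,p),59);print(n,S[n].round(1))
    def hd(p,q): d=q-p;return np.degrees(np.arctan2(-d[0],d[1])).round(2)
    print("heading",hd(S["+-"],S["++a"]),hd(S["--"],S["-+b"]))
    d=S["++"]-S["-+"];print("hx",np.degrees(np.arctan2(d[1],d[0])).round(2))
E
python3 m2.py
```

```text
brass (array([313.6025877 , 176.07254314]), (16.420743942260742, 17.65402603149414)) (array([209.46243477, 168.36696148]), (16.686683654785156, 17.483667373657227))
bezel None None
lock [ 594.3 -106.9   61.4] [ 593.9 -107.5] [ 594.7 -107.1]
-+ [539.8  92.1  61.6]
++ [662.9  87.7  61.7]
+- [ 654.9 -147.9   59. ]
-- [ 530.7 -144.5   59. ]
-+b [539.7  93.7  59. ]
++b [664.1  89.2  59. ]
++a [663.1  88.9  59. ]
-+a [538.9  93.2  59. ]
heading -2.0 -2.16
hx -2.03
```

The lock triangulates to (594.3, -107.1). The four-screw centre with heading -2.05° gives (594.2, -107.4), so they agree. Measured heights are 61.5 mm against an expected 59 to 61. The snap end is at (597, -32.5).

```bash
python3 go.py 597 -32.5 80 177.95
```

```text
t 4.45 pos [611.2 -65.4 174. ] rot [-1.7998e+02 -4.0000e-02  1.7766e+02] F [ 0.5 -0.8  0.6] slide [0.519 1.077 3.134] spin -0.036
```

```bash
python3 -m jog '{"jaw":[0,0,0,0,0,0,0],"slide":[[0.26,0.54,0.6],[0.26,0.54,0.6],[0,0,0.7],[0,0,0.7],[0,0,0.53],[0,0,0],[0,0,0]],"spin":[0,0,0,0,0,0,0]}'; python3 go.py 597 -32.5 66
```

```text
time_s: 5.15
ee_pos: [597.6, -31.9, 80.4]
ee_rot: [-180.0, -0.0, 177.7]
force: [-0.4, -0.0, 0.4]
gripper_width: 0.6
gripper_force: 0.0
t 5.15 pos [597.6 -31.9  80.4] rot [-179.99   -0.    177.74] F [-0.4 -0.   0.4] slide [ 0.02 -0.02  0.48]
```

```bash
python3 -m jog '{"jaw":[0,0,0,0,0,0,0,0],"slide":[[0,0,0.25],[0,0,0.15],[0,0,0.07],[0,0,0.07],[0,0,0.07],[0,0,0.07],[0,0,0.07],[0,0,0]],"spin":[0,0,0,0,0,0,0,0]}'
```

```text
time_s: 5.95
ee_pos: [597.6, -31.5, 58.3]
ee_rot: [180.0, 0.0, 177.8]
force: [-1.7, 0.6, 5.5]
gripper_width: 0.8
gripper_force: 3.0
```

```bash
python3 -m jog '{"jaw":[0,0,0,0,0],"slide":[[0,0,0.04],[0,0,0.04],[0,0,0.04],[0,0,0],[0,0,0]],"spin":[0,0,0,0,0]}'
```

```text
time_s: 6.45
ee_pos: [597.7, -31.5, 58.1]
ee_rot: [-180.0, 0.1, 177.8]
force: [-7.6, 0.7, 25.4]
gripper_width: 0.2
gripper_force: 12.7
```

The cover is down: contact is solid at z 58.1 with 25 N. Now I lift and go over the tidy, and take a picture on the way to check the cover.

```bash
python3 -m jog '{"jaw":[0,0,0,0,0,0],"slide":[[0,0,-0.5],[0,0,-1],[0,0,-1],[0,0,-1],[0,0,0],[0,0,0]],"spin":[0,0,0,0,0,0]}' |head -2
python3 - <<'E'
from h import *
im=env.grab_frame("top");b=env.grab_frame("scene")
save("pics/cov1.png",np.hstack([cv2.resize(im[125:205,200:340],(400,229)),cv2.resize(b[178:300,200:340],(400,349))[:229]]))
E
python3 go.py 508 277 150 191
```

```text
time_s: 7.05
ee_pos: [597.6, -31.5, 159.0]
t 7.15 pos [596.6 -31.5 157.4] rot [ 1.7999e+02 -1.7000e-01  1.7780e+02] F [ 0.7 -0.6 -0.3] slide [ 3.348 10.161  0.247] spin -1.651
```

View pics/cov1.png

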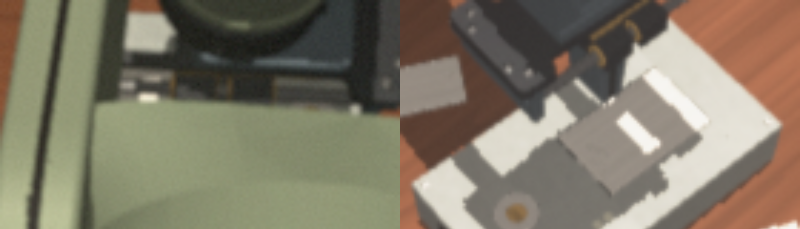

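The arm hides the top view. The scene view shows the cover at (635,135) lying flush, with no dark gap at its raised end.

```bash
python3 -m jog '{"jaw":[40,40,40,40,40,40,40,40,40,40],"slide":[[0.3,0.92,0],[0.3,0.92,0],[0.3,0.92,0],[0.3,0.92,0],[0.3,0.92,0],[0.3,0.92,0],[0.3,0.92,0],[0.3,0.92,0],[0.3,0.92,0],[0.3,0.92,0.1]],"spin":[0,0,0,0,0,0,0,0,0,0]}' |head -2
python3 -m jog '{"jaw":[40,40,40,40],"slide":[[0.35,0.96,0.1],[0,0,0],[0,0,0],[0,0,0]],"spin":[-0.65,-1,0,0]}'
python3 - <<'E'
from h import *
m=model("wrist");im=env.grab_frame("wrist");np.savez("pics/w3.npz",im=im,T=m["camera_from_world"]);save("pics/w3.png",cv2.resize(im,(800,600)))
E
```

```text
time_s: 8.15
ee_pos: [517.3, 248.5, 154.5]
time_s: 8.55
ee_pos: [508.4, 276.4, 151.8]
ee_rot: [-180.0, -0.1, -169.2]
force: [-0.1, -1.3, -0.2]
gripper_width: 39.5
gripper_force: 0.0
```

View pics/w3.png

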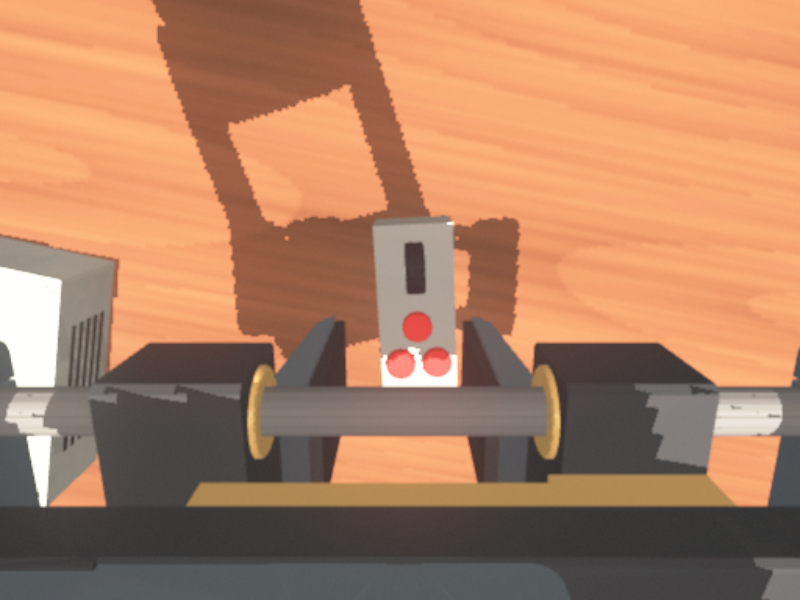

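Key bow at (415,268) between the fingers' planes. Tidy edges run from (374,223) to (382,385), so the tidy is turned about 2.4° from the tool. I'll turn by that and shift for a second view.

```bash
python3 -m jog '{"jaw":[40,40,40,40],"slide":[[-0.5,-0.5,0.6],[0,0,0.4],[0,0,0],[0,0,0]],"spin":[-0.3,0,0,0]}' | head -3
cat > m3.py <<'E'
from h import *
from m2 import ld
m=model("wrist");im=env.grab_frame("wrist");np.savez("pics/w4.npz",im=im,T=m["camera_from_world"])
save("pics/w4.png",cv2.resize(im[100:292],(800,300)))
R=[]
for n in ["w3","w4"]:
    a,ma=ld(n);p=proj(ma,(487,275.5,62));x,y=p.astype(int);r=34
    x0,y0=x-r,y-r;g=a[y0:y+r,x0:x+r].max(2);k=(g<70).astype(np.uint8)
    N,l,st,ce=cv2.connectedComponentsWithStats(k)
    i=min(range(1,N),key=lambda i:np.linalg.norm(ce[i]-r)+(1e3 if st[i,4]<60 else 0))
    pts=(np.argwhere(l==i)[:,::-1]+[x0,y0]).astype(np.float32);rc=cv2.minAreaRect(pts)
    print(n,"pred",p.round(),"c",np.round(rc[0],1),"size",np.round(rc[1],1),"area",st[i,4])
    W=[onz(ma,q,64)[:2] for q in cv2.boxPoints(rc)]
    for u,v in [(0,1),(1,2)]:print("  side",np.linalg.norm(W[u]-W[v]).round(1),np.degrees(np.arctan2(*(W[u]-W[v])[::-1])).round(1))
    yt,yb=pts[:,1].min(),pts[:,1].max();mid=lambda yy:np.array([pts[abs(pts[:,1]-yy)<6][:,0].mean(),yy])
    R.append((ma,np.array(rc[0]),mid(yt),mid(yb)));print("  top",mid(yt),"bot",mid(yb),"z36/66:",onz(ma,rc[0],36).round(1),onz(ma,rc[0],66).round(1))
for j in (1,2,3): print(["","centre","top","bot"][j],tri([(q[0],q[j]) for q in R]).round(1))
E
python3 m3.py
```

```text
time_s: 9.0
ee_pos: [526.0, 264.8, 122.8]
ee_rot: [-180.0, -0.1, -166.7]
w3 pred [261. 166.] c [260. 159.] size [0. 0.] area 1
  side 0.0 0.0
  side 0.0 0.0
  top [260. 159.] bot [260. 159.] z36/66: [485.6 274.1  36. ] [480.7 273.1  66. ]Traceback (most recent call last):
  File "m3.py", line 10, in <module>
    i=min(range(1,N),key=lambda i:np.linalg.norm(ce[i]-r)+(1e3 if st[i,4]<60 else 0))
ValueError: min() iterable argument is empty
```

View pics/w4.png

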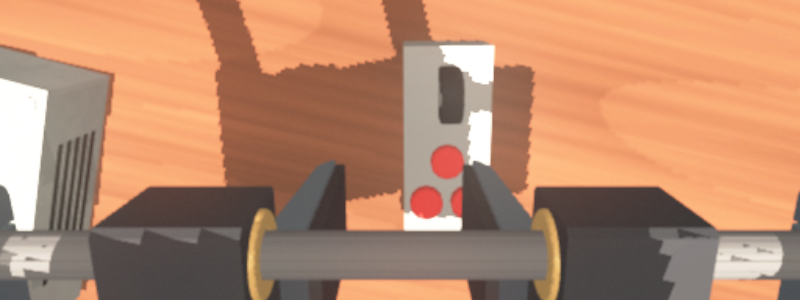

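Second view: the bow is at (452,95) in the crop with its left flank visible, and the tidy edges are now vertical. My mask threshold was too dark, so I'll raise it.

```bash
sed -i '/^m=model/d;/^save/d;s/g<70/g<105/' m3.py; python3 m3.py
python3 - <<'E'
import numpy as np
from m2 import ld
a,_=ld("w4");print(a[161,270:310].max(1));a,_=ld("w3");print(a[171,245:290].max(1))
E
```

```text
w3 pred [261. 166.] c [265.3 171.2] size [32.1 11.9] area 379
  side 9.2 -76.2
  side 25.8 -165.7
  top [264.63333 155.     ] bot [265.66177 187.     ] z36/66: [495.3 280.7  36. ] [489.4 278.9  66. ]
w4 pred [285. 154.] c [288.5 160.5] size [35. 15.] area 499
  side 10.3 -76.7
  side 24.6 -165.1
  top [287.44446 143.     ] bot [288. 178.] z36/66: [494.8 282.3  36. ] [490.4 278.4  66. ]
centre [491.9 279.8  54.6]
top [481.2 277.5  39.5]
bot [504.  282.3  57.5]
[180 182 182 180 182 182 182 183 183 182 160 140 130  98  92  94  95  96
  95  97  97  96  96  96  97  97 112 160 186 186 188 189 188 187 188 187
 189 188 188 189]
[173 172 173 172 175 174 175 174 173 174 174 174 173 176 139  72  78  78
  79  77  77  77  75  78  75  75  94 146 174 175 172 174 174 174 174 174
 174 174 173 174 173 174 175 175 176]
```

Run:
```python
from h import *
from m2 import ld
for n,rng in (("w3",(150,200)),("w4",(135,160))):
    a,m=ld(n);h=cv2.cvtColor(a,cv2.COLOR_RGB2HSV)
    k=((h[...,1]<45)&(h[...,2]>110)).astype(np.uint8);k[250:]=0
    p=proj(m,(515,284,36)).astype(int)
    E=[]
    for y in range(rng[0],rng[1]):
        xs=np.where(k[y,225:330])[0]+225
        if len(xs)>8: E.append((xs.min()-.5,xs.max()+.5,y))
    E=np.array(E)
    L=np.array([onz(m,(e[0],e[2]),36)[:2] for e in E]);R=np.array([onz(m,(e[1],e[2]),36)[:2] for e in E])
    fl=np.polyfit(L[:,0],L[:,1],1);fr=np.polyfit(R[:,0],R[:,1],1)
    c=265 if n=="w3" else 288
    col=a[125:160,c-20 if n=="w3" else c-18].max(1)
    print(n,"heads",np.degrees(np.arctan([fl[0],fr[0]])).round(2),"width",((fr[1]+fr[0]*492-fl[1]-fl[0]*492)*np.cos(.236)).round(1),"mid y at x=492",((fl[1]+fl[0]*492+fr[1]+fr[0]*492)/2).round(1),col)
    # near end row
    for cc in ((250,280) if n=="w3" else (265,305)):
        hh=h[100:165,cc];print("  col",cc,[int(100+i) for i in np.where((hh[:,1]<45))[0][:1]], onz(m,(cc,100+np.where(hh[:,1]<45)[0][0]),36).round(1))
```

```text
w3 heads [13.72 12.5 ] width 42.8 mid y at x=492 279.6 [244 244 243 242 241 240 240 240 242 211 143 143 142 141 140 137 135 135
 136 161 180 179 178 177 176 176 177 174 175 175 176 175 176 175 175]
  col 250 [143] [473.6 263.1  36. ]
  col 280 [142] [468.  288.2  36. ]
w4 heads [13.28 10.06] width 42.8 mid y at x=492 279.6 [149 145 143 145 166 185 186 186 185 184 186 186 186 186 185 184 184 187
 185 186 184 184 183 183 183 184 184 182 182 183 182 183 181 182 181]
  col 265 [129] [475.4 258.8  36. ]
  col 305 [128] [467.7 288.2  36. ]
```

The key centre is (492.3, 279.7), about 22 mm in from the tidy's near end and on its middle line, heading 13.3°. All the checks agree, so I go down to grasp.

```bash
python3 go.py 492.3 279.7 38 -166.7
```

```text
t 9.05 pos [526.3 265.1 123.4] rot [ 1.7999e+02  1.0000e-02 -1.6666e+02] F [ 0.9 -0.1 -0.2] slide [0.992 0.735 2.845] spin 0.005
```

```bash
python3 -m jog '{"jaw":[40,40,40,40,40,40,40,40,40],"slide":[[0.5,0.37,0],[0.49,0.37,0],[0,0,0.5],[0,0,0.6],[0,0,0.6],[0,0,0.6],[0,0,0.4],[0,0,0.14],[0,0,0]],"spin":[0,0,0,0,0,0,0,0,0]}' ; python3 go.py 492.3 279.7 38 -166.7
```

```text
time_s: 9.95
ee_pos: [491.8, 280.0, 37.8]
ee_rot: [-180.0, -0.0, -166.6]
force: [-0.0, 0.3, 0.6]
gripper_width: 40.3
gripper_force: 0.0
t 9.95 pos [491.8 280.   37.8] rot [-1.7999e+02 -3.0000e-02 -1.6658e+02] F [-0.   0.3  0.6] slide [-0.013 -0.012 -0.008] spin 0.016
```

```bash
python3 -m jog '{"jaw":[4,4,4,4,4,4,4,4],"slide":[[0,0,0],[0,0,0],[0,0,0],[0,0,0],[0,0,0],[0,0,0],[0,0,0],[0,0,0]],"spin":[0,0,0,0,0,0,0,0]}' 60; python3 go.py 492.3 279.7 38 -166.7
```

```text
time_s: 10.75
ee_pos: [492.7, 279.8, 38.2]
ee_rot: [180.0, 0.0, -166.6]
force: [-0.0, 0.4, 4.6]
gripper_width: 10.2
gripper_force: 60.0
t 10.75 pos [492.7 279.8  38.2] rot [ 1.800e+02  4.000e-02 -1.666e+02] F [-0.   0.4  4.6] slide [0.015 0.001 0.007] spin 0.012
```

```bash
python3 -m jog '{"jaw":[4,4,4,4,4,4,4,4],"slide":[[0,0,-0.2],[0,0,-0.6],[0,0,-0.8],[0,0,-0.9],[0,0,-0.9],[0,0,-0.4],[0,0,0],[0,0,0]],"spin":[0,0,0,0,0,0,0,0]}' 60; python3 go.py 594.7 -107.2 150 177.95
```

```text
time_s: 11.55
ee_pos: [491.8, 279.4, 150.8]
ee_rot: [-180.0, -0.1, -166.6]
force: [-0.1, 0.1, -0.8]
gripper_width: 9.8
gripper_force: 60.0
t 11.55 pos [491.8 279.4 150.8] rot [-1.7997e+02 -1.0000e-01 -1.6660e+02] F [-0.1  0.1 -0.8] slide [ -0.35  -13.33    0.025] spin 1.931
```

```bash
python3 -m jog '{"jaw":[4,4,4,4,4,4,4,4,4,4],"slide":[[-0.025,-0.95,0],[-0.025,-0.95,0],[-0.025,-0.95,0],[-0.025,-0.95,0],[-0.025,-0.95,0],[-0.025,-0.95,0],[-0.025,-0.95,0],[-0.025,-0.95,0],[-0.025,-0.95,0],[-0.025,-0.95,0]],"spin":[0,0,0,0,0,0,0,0,0,0]}' 60 |head -2
python3 -m jog '{"jaw":[4,4,4,4,4,4,4,4,4],"slide":[[-0.025,-0.95,0],[-0.025,-0.95,0],[-0.025,-0.95,0],[-0.025,-0.95,0],[0,0,0],[0,0,0],[0,0,0],[0,0,0],[0,0,0]],"spin":[0,0,0,0,1,0.93,0,0,0]}' 60 
python3 go.py 594.7 -107.2 105 177.95
python3 - <<'E'
from h import *
a=env.grab_frame("scene");m=model("wrist");w=env.grab_frame("wrist");np.savez("pics/w5.npz",im=w,T=m["camera_from_world"])
ms=model("scene");p=proj(ms,(594,-107,90)).astype(int);print(p)
c=a[p[1]-60:p[1]+60,p[0]-60:p[0]+60]
save("pics/pre.png",np.hstack([cv2.resize(c,(400,400),interpolation=cv2.INTER_CUBIC),cv2.resize(w[100:260,150:310],(400,400),interpolation=cv2.INTER_CUBIC)]))
E
```

```text
time_s: 12.55
ee_pos: [564.9, 3.0, 149.7]
time_s: 13.45
ee_pos: [594.8, -105.7, 151.1]
ee_rot: [180.0, -0.1, 178.1]
force: [0.8, 0.0, -0.4]
gripper_width: 9.5
gripper_force: 60.0
t 13.45 pos [ 594.8 -105.7  151.1] rot [ 1.7999e+02 -7.0000e-02  1.7808e+02] F [ 0.8  0.  -0.4] slide [ 1.000e-03 -5.000e-02  1.537e+00] spin 0.016
[239 244]
```

View pics/pre.png

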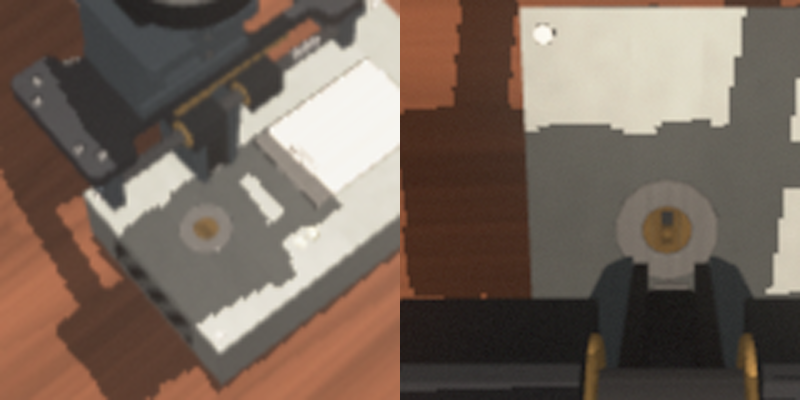

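The scene crop shows a darker strip at the cover's near end (258,135)-(335,205), which could be a shadow or a raised end. I check it with the corners projected at both heights.

Run:
```python
from h import *
from m2 import ld
a=env.grab_frame("scene");ms=model("scene");w,mw=ld("w5");w2,m2_=ld("w2")
h=np.radians(-2.05);R=np.array([[np.cos(h),-np.sin(h)],[np.sin(h),np.cos(h)]]);o=np.array([597.1,-27.5])
def P(x,y,z): return np.r_[o+R@[x,y],z]
def view(im,m,k,size):
    c=proj(m,P(0,-10,60)).astype(int);r=size
    x0=int(np.clip(c[0]-r,0,512-2*r));y0=int(np.clip(c[1]-int(r*.75),0,384-2*int(r*.75)))
    q=cv2.resize(im[y0:y0+2*int(r*.75),x0:x0+2*r],(400,300),interpolation=cv2.INTER_NEAREST).copy();s=400/(2*r)
    for z,col in ((58,(0,255,0)),(67,(255,0,0))):
        for x in(-32,32):
            u=((proj(m,P(x,-15,z))-[x0,y0]+.5)*s).astype(int);cv2.circle(q,tuple(map(int,u)),3,col,-1)
    for x in(-32,32):
        u=((proj(m,P(x,85,58))-[x0,y0]+.5)*s).astype(int);cv2.circle(q,tuple(map(int,u)),3,(0,0,255),-1)
    return q
S0=np.load("pics/scene0.npy")
save("pics/chk.png",np.vstack([np.hstack([view(S0,ms,0,50),view(a,ms,0,50)]),np.hstack([view(w2,m2_,0,100),view(w,mw,0,100)])]))
```

```text
(no output)
```

View pics/chk.png

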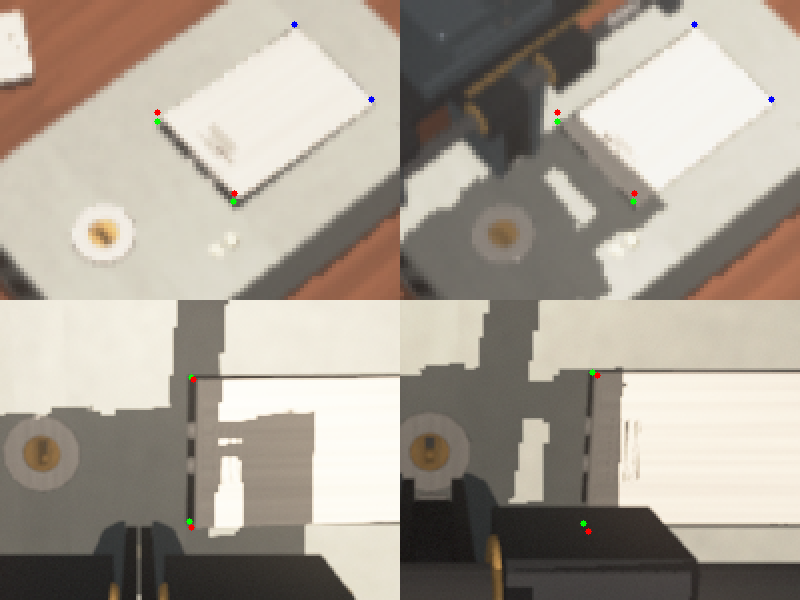

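Dots: green is the corner at z 58, red at z 67. The strip is the gripper's shadow, since it carries on over the box. The dark gap is narrower than before, though this camera place would show it wider if the end were still raised. I'll check that with numbers.

```bash
python3 - <<'E'
from h import *
from m2 import ld
h=np.radians(-2.05);R=np.array([[np.cos(h),-np.sin(h)],[np.sin(h),np.cos(h)]]);o=np.array([597.1,-27.5])
P=lambda x,y,z:np.r_[o+R@[x,y],z]
for n in("w2","w5"):
    im,m=ld(n)
    for x in(-25,-5):
        a,b,g=[proj(m,P(x,y,z)) for y,z in((-15,58),(-15,67),(-17,58))]
        r=int(round(a[1]));c=int(a[0]);v=im[r,c-8:c+12].mean(1).astype(int)
        print(n,x,"z58 at",a.round(1),"z67 at",b.round(1),"cols",c-8,v)
E
python3 go.py 594.7 -107.2 105 177.95
```

```text
w2 -25 z58 at [284.2 138.4] z67 at [285.  139.6] cols 276 [116 117 119 117 117 118 104  78  68  68  80 115 143 146 146 146 145 146
 147 146]
w2 -5 z58 at [283.9 161.6] z67 at [284.7 163.5] cols 275 [114 114 114 114 115 115 114  96  66  63  63  98 130 143 142 143 142 143
 145 144]
w5 -25 z58 at [337.2 160.3] z67 at [339.9 162.2] cols 329 [ 96  98  99  98  99  97  87  63  55  83 110 121 126 123 124 125 123 126
 126 126]
w5 -5 z58 at [335.7 184.6] z67 at [338.3 187.3] cols 327 [ 97  97  97  98  97  97  97  77  50  62  93 116 123 125 124 125 125 126
 126 127]
t 13.6 pos [ 595.  -105.8  151.7] rot [-1.8000e+02 -1.0000e-02  1.7803e+02] F [ 0.1 -0.3 -0.8] slide [ 0.01  -0.048  1.557] spin 0.010
```

In w5 the cover edge fits z 58 (+1.0 px) and not z 67 (-1.7 px), and the gap has shrunk, so the cover is down. Next is the descent over the lock, stopping short of the plug.

```bash
python3 -m jog '{"jaw":[4,4,4,4,4,4,4,4],"slide":[[0,-0.05,0.5],[0,0,0.5],[0,0,0.4],[0,0,0.13],[0,0,0],[0,0,0],[0,0,0],[0,0,0]],"spin":[0,0,0,0,0,0,0,0]}' 60; python3 go.py 594.7 -107.2 92 177.95
```

```text
time_s: 14.4
ee_pos: [595.4, -107.6, 106.6]
ee_rot: [-180.0, 0.1, 178.0]
force: [-0.0, -0.3, -0.3]
gripper_width: 9.4
gripper_force: 60.0
t 14.4 pos [ 595.4 -107.6  106.6] rot [-1.7998e+02  7.0000e-02  1.7796e+02] F [-0.  -0.3 -0.3] slide [0.025 0.012 0.486] spin 0.001
```

```bash
python3 -m jog '{"jaw":[4,4,4,4,4,4,4,4],"slide":[[0.02,0.01,0.3],[0,0,0.2],[0,0,0.07],[0,0,0.07],[0,0,0.05],[0,0,0],[0,0,0],[0,0,0]],"spin":[0,0,0,0,0,0,0,0]}' 60; python3 go.py 594.7 -107.2 80 177.95
```

```text
time_s: 15.2
ee_pos: [594.7, -107.2, 85.4]
ee_rot: [-180.0, 0.0, 178.0]
force: [-0.3, -0.1, -0.4]
gripper_width: 9.6
gripper_force: 60.0
t 15.2 pos [ 594.7 -107.2   85.4] rot [-1.7999e+02  3.0000e-02  1.7796e+02] F [-0.3 -0.1 -0.4] slide [-0.002  0.001  0.181] spin 0.001
```

The tip is 4 mm into the plug with no force, so it has entered. I go on down to the first pin.

```bash
python3 -m jog '{"jaw":[4,4,4,4,4,4,4],"slide":[[0,0,0.1],[0,0,0.1],[0,0,0.1],[0,0,0.05],[0,0,0],[0,0,0],[0,0,0]],"spin":[0,0,0,0,0,0,0]}' 60
python3 -m jog '{"jaw":[4,4,4,4,4],"slide":[[0,0,0.07],[0,0,0.06],[0,0,0.05],[0,0,0],[0,0,0]],"spin":[0,0,0,0,0]}' 60
```

```text
time_s: 15.9
ee_pos: [594.0, -107.1, 74.5]
ee_rot: [180.0, -0.1, 178.0]
force: [-1.4, 0.8, 0.4]
gripper_width: 9.5
gripper_force: 60.0
time_s: 16.4
ee_pos: [594.6, -107.4, 69.3]
ee_rot: [-180.0, 0.0, 178.0]
force: [-2.2, -1.2, 2.0]
gripper_width: 9.4
gripper_force: 60.0
```

```bash
python3 -m jog '{"jaw":[4,4,4,4,4,4,4,4,4,4],"slide":[[0.08,0,0.04],[-0.16,0,0.04],[0.16,0,0.04],[-0.16,0,0.04],[0.16,0,0.03],[-0.16,0,0.03],[0.16,0,0.02],[-0.16,0,0.02],[0.16,0,0],[-0.08,0,0]],"spin":[0,0,0,0,0,0,0,0,0,0]}' 60
python3 -m jog '{"jaw":[4,4],"slide":[[0,0,0],[0,0,0]],"spin":[0,0]}' 60
```

```text
time_s: 17.4
ee_pos: [595.3, -107.3, 62.4]
ee_rot: [-180.0, 0.1, 178.0]
force: [-2.5, -0.6, 9.7]
gripper_width: 9.7
gripper_force: 60.0
time_s: 17.6
ee_pos: [595.2, -107.3, 62.4]
ee_rot: [-180.0, 0.1, 178.0]
force: [-0.1, -0.4, 7.7]
gripper_width: 9.4
gripper_force: 60.0
```

```bash
python3 -m jog '{"jaw":[4,4,4,4,4,4,4,4],"slide":[[0.07,0,0.02],[-0.14,0,0.02],[0.14,0,0.02],[-0.14,0,0.02],[0.07,0,0],[0,0,0],[0,0,0],[0,0,0]],"spin":[0,0,0,0,0,0,0,0]}' 60; python3 go.py 594.3 -107.2 62
```

```text
time_s: 18.4
ee_pos: [595.3, -107.4, 62.1]
ee_rot: [-180.0, 0.1, 178.0]
force: [-4.1, 0.2, 18.2]
gripper_width: 9.3
gripper_force: 60.0
t 18.4 pos [ 595.3 -107.4   62.1] rot [-1.7996e+02  1.2000e-01  1.7797e+02] F [-4.1  0.2 18.2] slide [0.033 0.004 0.004]
```

The key is home: 18 N while rocking gives no more travel. Now the clockwise turn.

```bash
python3 -m jog '{"jaw":[4,4,4,4,4,4,4,4,4,4],"slide":[[0.02,0,-0.02],[0,0,0],[0,0,0],[0,0,0],[0,0,0],[0,0,0],[0,0,0],[0,0,0],[0,0,0],[0,0,0]],"spin":[0,0.6,0.7,0.7,0.7,0.7,0.7,0.7,0.7,0.5]}' 60; python3 -c "
from h import *
s=env.state();print(s['torque'].round(2),s['force'].round(1))"
```

```text
time_s: 19.4
ee_pos: [595.8, -106.5, 62.2]
ee_rot: [179.8, 0.1, 129.8]
force: [-0.3, 3.0, 16.0]
gripper_width: 9.7
gripper_force: 60.0
[ 0.51 -0.08  0.08] [-0.3  3.  16. ]
```

```bash
python3 -m jog '{"jaw":[4,4,4,4,4,4,4,4,4,4],"slide":[[0,0,0],[0,0,0],[0,0,0],[0,0,0],[0,0,0],[0,0,0],[0,0,0],[0,0,0],[0,0,0],[0,0,0]],"spin":[0.7,0.7,0.7,0.7,0.7,0.7,0.7,0.7,0.5,0]}' 60; python3 -c "
from h import *
s=env.state();print(s['torque'].round(2),s['force'].round(1))"
```

```text
time_s: 20.4
ee_pos: [596.4, -106.5, 62.3]
ee_rot: [179.7, -0.1, 81.1]
force: [2.0, 4.0, 13.5]
gripper_width: 9.9
gripper_force: 60.0
[ 0.51 -0.3   0.05] [ 2.   4.  13.5]
```

```bash
for i in 1; do python3 -m jog '{"jaw":[4,4,4,4],"slide":[[0,0,0],[0,0,0],[0,0,0],[0,0,0]],"spin":[0.4,0.4,0,0]}' 60; done; python3 -c "
from h import *
s=env.state();print(s['torque'].round(2),s['force'].round(1))"
python3 -m jog '{"jaw":[4,4,4,4],"slide":[[0,0,0],[0,0,0],[0,0,0],[0,0,0]],"spin":[0.4,0.2,0,0]}' 60; python3 -c "
from h import *
s=env.state();print(s['torque'].round(2),s['force'].round(1))"
```

```text
time_s: 20.8
ee_pos: [596.5, -106.6, 62.3]
ee_rot: [179.7, -0.1, 74.8]
force: [1.3, 3.3, 13.2]
gripper_width: 9.5
gripper_force: 60.0
[ 0.38 -0.32  0.09] [ 1.3  3.3 13.2]
time_s: 21.2
ee_pos: [596.6, -106.6, 62.2]
ee_rot: [179.7, -0.1, 70.0]
force: [1.7, 3.7, 12.8]
gripper_width: 9.7
gripper_force: 60.0
[ 0.42 -0.38  0.17] [ 1.7  3.7 12.8]
```

The torque climbs from 0.05 to 0.17 N m over the last 10°, against at most 0.06 from the spring. The plug is therefore on its stop, with the key turned 108° less play and flex. A short hold to check stability, then I hand in.

```bash
python3 -m jog '{"jaw":[4,4,4,4,4],"slide":[[0,0,0],[0,0,0],[0,0,0],[0,0,0],[0,0,0]],"spin":[0,0,0,0,0]}' 60; python3 -c "
from h import *
s=env.state();print(s['torque'].round(2));print(env.job_done())"
```

```text
time_s: 21.7
ee_pos: [596.6, -106.6, 62.3]
ee_rot: [179.7, -0.1, 70.0]
force: [1.9, 2.0, 13.0]
gripper_width: 9.8
gripper_force: 60.0
[ 0.45 -0.39  0.14]
the job is handed in; nothing more can be done
None
```

I pressed the cover down level, worked the key home and turned it clockwise to its stop, then handed the job in at 21.7 s still gripping it; no verdict came back, and the stop is judged from the torque rise, as the plug was out of sight.

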